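Rack two small bottles

ROBOT

A 6-joint arm with a two-finger parallel gripper is mounted at the origin on a cart in front of the work surface, level with it; the furniture and walls round the work are solid. World frame = base frame: x ahead of the robot, y to its left, z up, the work surface at z = 0. Lengths are in m, angles in rad, forces in N, time in s.
With the tool pointing down it reaches from about 0.3 to 0.825 m from the base axis. Payload 5.4 kg.
Tool frame: the origin (TCP) lies midway between the tips of the shut fingers; the grasp point (between the pads) lies 19 mm behind it (grip_depth is the x of the grasp point in the tool frame, in m); x points along the fingers, z is the direction in which the jaws open and shut, and the axes are right-handed (so a half turn about x gives the same grasp; the last joint's range is limited). The gripper opens to 92 mm and grips with 3 to 60 N. Pads are 20 mm wide; open, the fingers measure 128 mm over their backs; the gripper's body (75 mm by 189 mm) begins 69 mm behind the grasp point.
Start: joints at [0.941, 0.158, 1.597, -0, 1.386, -0.21], TCP at [0.234, 0.525, 0.215] pointing down, gripper open.
Joint ranges: [-2.91, 2.91], [-0.94, 2.29], [0.18, 2.7], [-1.29, 4.43], [0.17, 2.64], [-3, 3]. Speed limits (rad/s): [2.57, 2.57, 3.14, 3.14, 3.14, 3.14].

INTERFACE

Orientations are given as a unit quaternion [x, y, z, w].
In Python, from workcell import sense, get_image, camera_info, hand_in, grip_depth gives the robot as it stands.
- The arm moves only by the tool arm_command, never from a script. Its argument "commands" is one flat list of numbers, 5 for each row, row after row: the opening, from 0 (shut) to 1 (fully open), then the shift along the tool's x, y, z in mm, then the turn about the tool's x in rad. A call has exactly 8 rows; each row is the pose to reach, as a shift and turn from the pose commanded when the call began, along the tool's axes at that moment; what a row does not reach only later rows make up. A row lasts 1/8 s, in which the tool goes at most 62.5 mm and 10.7 degrees, less where a joint would pass 70% of its speed; a pose out of reach is approached as far as the arm can. A call with a gripper value outside its range is refused whole. The fingers move at their own pace and stop on an object; "newtons" is the grip in N (left out, the last holds). Time passes only in rows, so rows that repeat a pose let the fingers close, or fill a call up. It gives the time, the measured TCP pose, the force and the opening at its end, in the units of the state.
- sense(): the state, without advancing time (a new reading comes with each control period).
- get_image(name): name is "scene" or "side" or "wrist"; returns (picture, depth): 480x640x3 uint8, red, green, blue; 480x640 float32, m along the optical axis (not along the pixel's ray), 0 where there is no reading.
- camera_info(name): a dict with "vertical_fov" (degrees; the focal length in pixels is half the picture's height over the tangent of half this angle, whatever the lens; pixels are square), "cx", "cy" (the principal point, pixels), "R" (3x3) and "t" (3): a world point X has camera coordinates R X + t. Camera axes: x right, y down, z forward; pixel columns grow to the right and rows downward; lengths in m; the calibration is good to about 2 mm. A picture is of the moment at which its call begins: read the wrist's pose just before it. camera_info takes no time and is no camera call; for the wrist camera it gives the pose at the moment of the call.
- hand_in(): hands the job in, once; it reports no verdict.
The state is a dict: "t": time; "joints": joint angles; "qvel": joint speeds; "joint_efforts": joint torques, N m; "position": TCP position; "orientation": TCP orientation; "contact_force": force on the tool from outside, world axes, zero at the start; "ft_torque": the same for the moment, N m; "gripper_width": finger opening in m.
Only numpy, scipy, OpenCV 4.12 (cv2) and the standard library are available. Lean on these libraries where they do the work, as an engineer would, in place of code of your own. Each camera call takes 0.05 s, during which the arm holds its last target. There are 200 camera calls.

TASK

Two small amber bottles were left standing loose on the desk, one on either side. Put each of them upright into an empty pocket of the square wooden bottle block, one bottle to a pocket, standing on the pocket's floor; leave the bottle that is already in the block in its pocket.

Things in the scene. Friction and masses are not known exactly. Their poses are not given: they have to be found in the camera images.
- bottle_1: small dark amber bottle with a narrow black cap, loose, standing upright on the desk: one of bottle_1 and bottle_2 stands to the left of the round heating mantle, the other to the right of the wooden block, either way round. Body 36 mm in diameter and straight up to about 45 mm, then a shoulder up to 62 mm; cap 18 mm in diameter; 77 mm high in all; 50 g. Origin: centre of its underside; z up along the bottle.
- bottle_2: like bottle_1 but slightly smaller: body 31 mm in diameter and straight up to about 40 mm, shoulder up to 54 mm, cap 18 mm in diameter, 68 mm high in all, 50 g; also loose and upright on the desk, on the other side of it from bottle_1. Origin: centre of its underside; z up.
- bottle_3: a bottle of the same kind and size as bottle_1 that already stands loose in one of the four pockets of the block (its top is 85 mm above the desk). It stays there. Round the block: the fixed heating mantle (0.27 m across, centre x 0.48, y 0.03, under 0.22 m high) and, from x 0.6 on, glassware and a retort stand up to 0.5 m; cross on the robot's side of these (x 0.4), loads 0.25 m up.
- rack: square block of light wood lying fixed on the desk to the right of the mantle, 148 x 148 x 30 mm, with four round pockets in a 2 x 2 pattern, 72 mm apart centre to centre, each 55 mm in diameter and 22 mm deep (pocket floor 8 mm above the desk). Turned by any yaw. Origin: centre of its underside; x and y along its edges, z up.
- rack_hole0 (a point): centre of the mouth of the first empty pocket, 30 mm above the desk, 22 mm above the pocket floor (rack x +36, y +36 mm)
- rack_hole1 (a point): the same for the second empty pocket (rack x +36, y -36 mm)
- rack_hole2 (a point): the same for the third empty pocket (rack x -36, y -36 mm); bottle_3 is in the fourth pocket (rack x -36, y +36 mm)

How it is judged:
By the outcome, as a careful person would: the job done as asked, in the order asked, and still so for the second after the job is handed in, with the robot touching nothing.
It also fails if it takes over 61 s, if anything falls off the work surface, if the arm or the gripper's body presses on something with over 40 N, if the wrist force passes 120 N, or if a joint passes its speed limit or range.

## Working session

There is one attempt and no reset: what is moved stays moved. The work goes in short steps, Python scripts to look and compute and a tool call to move; the robot and the scene stay as the last step left them, time stands still between calls to the robot, and variables do not carry over. Pictures are saved under pics/ and viewed, about 8 in all and at most 12, crops included, and the job is handed in when it is done.

Besides the shell and the picture viewer there is one more tool, called after "Call:" by a JSON object that holds its "api" and its "payload". arm_command: Moves the arm, as the interface text tells. Its arguments: {"type":"object","properties":{"commands":{"type":"array"},"newtons":{"type":"number"}},"required":["commands"]}

```bash
mkdir -p pics
cat > h.py <<'E'
import numpy as np, cv2
from workcell import sense, get_image, camera_info, hand_in, grip_depth
from scipy.spatial.transform import Rotation as Ro
def snap(n,f):
    c=camera_info(n); im,d=get_image(n); cv2.imwrite(f'pics/{f}.png',im[:,:,::-1]); np.savez(f'pics/{f}.npz',d=d,im=im,R=c['R'],t=c['t'],f=240/np.tan(np.radians(c['vertical_fov'])/2),cx=c['cx'],cy=c['cy'])
def ld(f): return dict(np.load(f'pics/{f}.npz'))
def ray(c,u,v):
    R=c['R']; o=-R.T@c['t']; return o,R.T@np.array([(u-c['cx'])/c['f'],(v-c['cy'])/c['f'],1])
def atz(c,u,v,z):
    o,r=ray(c,u,v); return o+r*(z-o[2])/r[2]
def dep(c,u,v): 
    o,r=ray(c,u,v); return o+r*c['d'][int(v),int(u)]
def cloud(c):
    v,u=np.mgrid[0:480,0:640]; d=c['d']; p=np.stack([(u-c['cx'])/c['f']*d,(v-c['cy'])/c['f']*d,d],-1); return (p-c['t'])@c['R']
def proj(c,X):
    q=c['R']@np.array(X)+c['t']; return q[0]/q[2]*c['f']+c['cx'],q[1]/q[2]*c['f']+c['cy']
def tri(a,pa,b,pb):
    oa,ra=ray(a,*pa); ob,rb=ray(b,*pb); s=np.linalg.lstsq(np.c_[ra,-rb],ob-oa,rcond=None)[0]; A=oa+ra*s[0];B=ob+rb*s[1]; return (A+B)/2,np.linalg.norm(A-B)
def go(X,q0=None):
    "shift in tool mm from present pose to TCP X"
    s=sense(); R=Ro.from_quat(s['orientation']); return R.inv().apply(np.array(X)-s['position'])*1000
E
python3 - <<'E'
from h import *
np.set_printoptions(precision=3,suppress=True)
s=sense(); print(s['t'],s['position'],Ro.from_quat(s['orientation']).as_matrix(),s['gripper_width'],grip_depth)
for n in ['scene','side','wrist']:
    snap(n,n+'0'); c=ld(n+'0'); print(n,c['f'],-c['R'].T@c['t'],c['R'][2],(c['d']>0).mean())
a=np.hstack([cv2.resize(cv2.imread(f'pics/{n}0.png'),(400,300)) for n in ['side','wrist']]); cv2.imwrite('pics/sw0.png',a)
E
```

```text
0.0 [0.234 0.525 0.214] [[-0.001 -0.913  0.408]
 [-0.002  0.408  0.913]
 [-1.     0.    -0.002]] 0.09219499193931203 -0.0187
scene 510.8379707985329 [-0.011 -0.587  0.801] [ 0.46   0.497 -0.736] 0.9959114583333334
side 566.8380396308211 [ 0.231 -1.209  0.642] [ 0.185  0.875 -0.448] 0.995068359375
wrist 337.2189587928629 [0.163 0.556 0.384] [ 0.248 -0.111 -0.962] 0.9960514322916667
```

View pics/scene0.png

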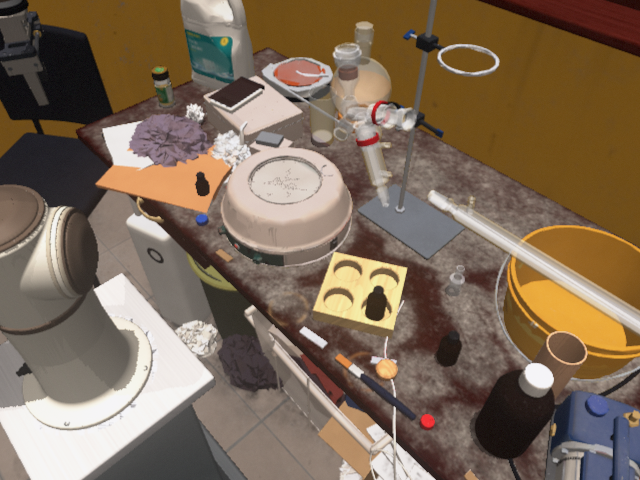

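View pics/sw0.png

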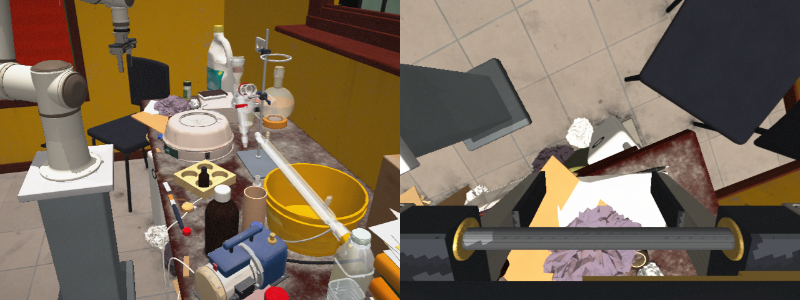

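The scene view shows a loose bottle on the left at about (202,184), one on the right at about (449,348), and the rack bottle at about (376,303). I'll take closer crops and depth.

Run:
```python
from h import *
np.set_printoptions(precision=3,suppress=True)
c=ld('scene0'); P=cloud(c); im=c['im']
for (u,v) in [(202,174),(202,188),(449,338),(449,352),(376,293),(376,305),(330,256),(408,266),(392,330),(316,312),(338,299),(350,268),(384,278)]: print(u,v,P[v,u],atz(c,u,v,.03))
for nm,(u0,u1,v0,v1) in dict(L=(185,220,160,205),R=(430,470,320,375),K=(360,392,280,325)).items():
    m=(im[v0:v1,u0:u1].max(-1)<45)&(P[v0:v1,u0:u1,2]>.01); q=P[v0:v1,u0:u1][m]; print(nm,len(q),q[:,2].max(), 'cap',np.median(q[q[:,2]>q[:,2].max()-.004],0),'body',q[(q[:,2]<.045)].min(0),q[q[:,2]<.045].max(0))
a=cv2.resize(cv2.imread('pics/scene0.png')[235:385,300:480],None,fx=3,fy=3,interpolation=2)
b=cv2.resize(cv2.imread('pics/scene0.png')[160:210,175:225],None,fx=5,fy=5,interpolation=2)
o=np.zeros((450,790,3),np.uint8);o[:,:540]=a;o[:250,540:]=b;cv2.imwrite('pics/crop0.png',o)
```

```text
202 174 [0.404 0.223 0.067] [0.425 0.264 0.03 ]
202 188 [0.392 0.214 0.039] [0.397 0.223 0.03 ]
449 338 [ 0.459 -0.408  0.069] [ 0.484 -0.398  0.03 ]
449 352 [ 0.45  -0.419  0.049] [ 0.462 -0.415  0.03 ]
376 293 [ 0.432 -0.269  0.082] [ 0.464 -0.246  0.03 ]
376 305 [ 0.428 -0.275  0.057] [ 0.444 -0.264  0.03 ]
330 256 [ 0.483 -0.104  0.002] [ 0.465 -0.121  0.03 ]
408 266 [ 0.58  -0.231  0.001] [ 0.558 -0.245  0.03 ]
392 330 [ 0.425 -0.319  0.028] [ 0.424 -0.319  0.03 ]
316 312 [ 0.357 -0.195  0.021] [ 0.353 -0.2    0.03 ]
338 299 [ 0.414 -0.196  0.008] [ 0.402 -0.207  0.03 ]
350 268 [ 0.485 -0.159  0.009] [ 0.472 -0.17   0.03 ]
384 278 [ 0.515 -0.223  0.01 ] [ 0.502 -0.232  0.03 ]Traceback (most recent call last):
  File "<stdin>", line 6, in <module>
    return umr_minimum(a, axis, None, out, keepdims, initial, where)
ValueError: zero-size array to reduction operation minimum which has no identity
```

Run:
```python
from h import *
np.set_printoptions(precision=3,suppress=True)
c=ld('scene0'); P=cloud(c); im=c['im']
a=cv2.resize(cv2.imread('pics/scene0.png')[235:385,300:480],None,fx=3,fy=3,interpolation=2)
b=cv2.resize(cv2.imread('pics/scene0.png')[160:210,175:225],None,fx=5,fy=5,interpolation=2)
o=np.zeros((450,790,3),np.uint8);o[:,:540]=a;o[:250,540:]=b;cv2.imwrite('pics/crop0.png',o)
for nm,(x,y) in dict(L=(.4,.22),R=(.458,-.413),K=(.435,-.27)).items():
    m=(np.hypot(P[...,0]-x,P[...,1]-y)<.03)&(P[...,2]>(.012 if nm!='K' else .036))&(P[...,2]<.12)
    q=P[m]; zm=np.sort(q[:,2])[-4:].mean(); cap=q[q[:,2]>zm-.005]; 
    b=q[(q[:,2]<.042)]
    print(nm,len(q),'top',zm,'cap',cap.mean(0),cap.min(0),cap.max(0))
    from scipy.optimize import least_squares as ls
    if len(b)>8:
        r=ls(lambda p:np.hypot(b[:,0]-p[0],b[:,1]-p[1])-p[2],[x,y,.017],loss='soft_l1',f_scale=.001); print(' body fit',r.x,len(b))
m=(P[...,2]>.026)&(P[...,2]<.034)&(abs(P[...,0]-.46)<.14)&(abs(P[...,1]+.21)<.14)&(im[...,0]>140)&(im[...,2]<im[...,0]-30)
q=P[m][:,:2].astype(np.float32); print(len(q),P[m][:,2].mean(),cv2.minAreaRect(q)); print(cv2.boxPoints(cv2.minAreaRect(q)))
```

```text
L 511 top 0.06993916174450719 cap [0.401 0.226 0.068] [0.393 0.216 0.065] [0.41  0.238 0.071]
 body fit [0.404 0.229 0.022] 361
R 596 top 0.07926856247426317 cap [ 0.465 -0.411  0.077] [ 0.456 -0.42   0.074] [ 0.474 -0.402  0.08 ]
 body fit [ 0.467 -0.411  0.018] 193
K 435 top 0.08730762868232567 cap [ 0.44  -0.267  0.085] [ 0.431 -0.276  0.082] [ 0.449 -0.258  0.089]
 body fit [ 0.441 -0.266  0.018] 41
2815 0.02983218629268312 ((0.45348528027534485, -0.21821951866149902), (0.15185970067977905, 0.1484341323375702), 30.093040466308594)
[[ 0.351 -0.192]
 [ 0.425 -0.321]
 [ 0.556 -0.244]
 [ 0.482 -0.116]]
```

View pics/crop0.png

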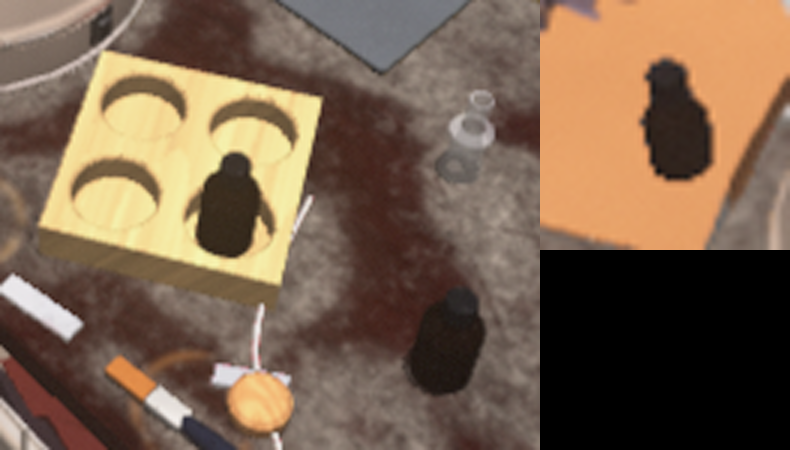

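Right bottle is bottle_1 (top 77 mm, at about 0.465, -0.411), and the left one is bottle_2 (about 0.402, 0.227). Rack centre is (0.4535, -0.218). Bottle_3 measures at the expected corner pocket. I'll use the two pockets away from the mantle, at about (0.404, -0.205) and (0.503, -0.231).

I move above bottle_2 first.

Call:
{"api": "arm_command", "payload": {"commands": [1, 15, -275, -203, 0.63, 1, 15, -275, -203, 0.63, 1, 15, -275, -203, 0.63, 1, 15, -275, -203, 0.63, 1, 15, -275, -203, 0.63, 1, 15, -275, -203, 0.63, 1, 15, -275, -203, 0.63, 1, 15, -275, -203, 0.63], "newtons": 15}}

```text
t: 1.15
position: [0.4022, 0.2282, 0.1995]
orientation: [-0.182, 0.683, 0.182, 0.683]
contact_force: [-0.1, 0.1, -0.1]
gripper_width: 0.0917
```

```bash
cat > look.py <<'E'
from h import *
import sys
np.set_printoptions(precision=4,suppress=True)
f=sys.argv[1]; x,y,h=map(float,sys.argv[2:5])
s=sense(); print(s['t'],s['position'],s['joints'],s['gripper_width']); R=Ro.from_quat(s['orientation']).as_matrix(); print('yaw',np.degrees(np.arctan2(R[1,2],R[0,2])))
snap('wrist',f); c=ld(f); P=cloud(c)
m=(np.hypot(P[...,0]-x,P[...,1]-y)<.035)&(P[...,2]>.012)&(P[...,2]<h+.015)&(c['im'].max(-1)<110)
q=P[m]
if len(q)>20:
    zm=np.percentile(q[:,2],99); k=q[(q[:,2]>zm-.006)]; print(len(q),'top',zm,'cap',k.mean(0),k.min(0),k.max(0),'pix',np.argwhere(m).min(0),np.argwhere(m).max(0))
    a=ld('scene0'); A=cloud(a); 
    v,u=[g.mean() for g in np.nonzero(m&(P[...,2]>zm-.004))]
    n=(np.hypot(A[...,0]-x,A[...,1]-y)<.035)&(A[...,2]>zm-.002)&(A[...,2]<zm+.006); vv,uu=[g.mean() for g in np.nonzero(n)]
    print('cap-top pixels wrist',u,v,'scene',uu,vv,'tri',tri(c,(u,v),a,(uu,vv)))
E
python3 look.py w1 .402 .227 .068
```

```text
1.15 [0.4022 0.2282 0.1995] [ 0.2535 -0.1291  1.9181  0.0006  1.3531 -0.2679] 0.09174136646390593
yaw 29.870104878953683
806 top 0.06987546351049606 cap [0.4004 0.2288 0.0684] [0.3915 0.2196 0.064 ] [0.4098 0.2374 0.0708] pix [206 302] [240 331]
cap-top pixels wrist 316.26797385620915 230.54248366013073 scene 200.0 173.875 tri (array([0.4013, 0.2279, 0.0657]), np.float64(0.0010045976232670017))
```

View pics/w1.png

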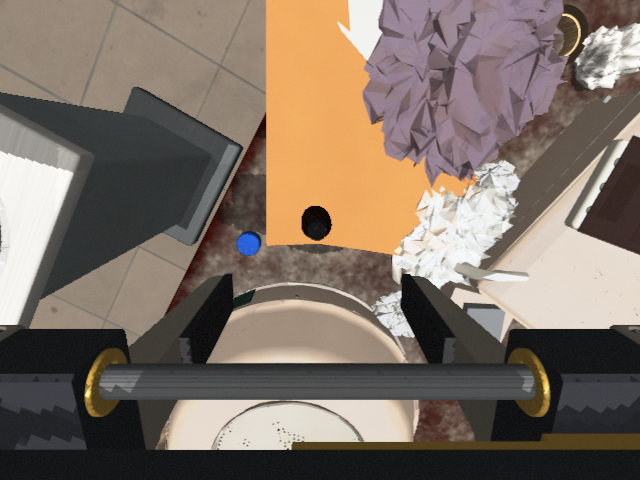

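The wrist view shows the cap at (316,222) with the finger path clear. Triangulation puts it at (0.401, 0.228, 0.066). Next I descend, close and lift.

Call:
{"api": "arm_command", "payload": {"commands": [0.65, 50, 0, -1, 0, 0.65, 100, 0, -1, 0, 0.65, 140, 0, -1, 0, 0.65, 165, 0, -1, 0, 0.65, 173, 0, -1, 0, 0.65, 173, 0, -1, 0, 0.2, 173, 0, -1, 0, 0.2, 173, 0, -1, 0], "newtons": 15}}

```text
t: 2.2
position: [0.4028, 0.2274, 0.0277]
orientation: [-0.182, 0.682, 0.182, 0.684]
contact_force: [0.4, -0.1, -0.9]
gripper_width: 0.0419
```

Call:
{"api": "arm_command", "payload": {"commands": [0.2, 0, 0, 0, 0, 0.2, 0, 0, 0, 0, 0.2, 0, 0, 0, 0, 0.2, 0, 0, 0, 0, 0.2, -10, 0, 0, 0, 0.2, -20, 0, 0, 0, 0.2, -20, 0, 0, 0, 0.2, -20, 0, 0, 0]}}

```text
t: 3.2
position: [0.4018, 0.2271, 0.0466]
orientation: [-0.182, 0.683, 0.182, 0.683]
contact_force: [-0.1, -0.7, -1.1]
gripper_width: 0.0301
```

Call:
{"api": "arm_command", "payload": {"commands": [0.2, -50, 0, 0, 0, 0.2, -100, 0, 0, 0, 0.2, -155, 0, 0, 0, 0.2, -205, 0, 0, 0, 0.2, -233, 0, 0, 0, 0.2, -233, -30, -17, 0, 0.2, -233, -75, -42, 0, 0.2, -233, -125, -71, 0]}}

```text
t: 4.2
position: [0.4021, 0.0823, 0.2792]
orientation: [-0.183, 0.683, 0.183, 0.683]
contact_force: [0.6, -0.7, -0.2]
gripper_width: 0.0301
```

Call:
{"api": "arm_command", "payload": {"commands": [0.2, 0, -50, -28, 0, 0.2, 0, -100, -57, 0, 0.2, 0, -150, -86, 0, 0.2, 0, -200, -114, 0, 0.2, 0, -235, -134, 0, 0.2, 0, -250, -142, 0, 0.2, 0, -250, -142, 0, 0.2, 0, -250, -142, 0]}}

```text
t: 5.2
position: [0.404, -0.2028, 0.2795]
orientation: [-0.182, 0.683, 0.183, 0.683]
contact_force: [-0.3, -0.4, -0.7]
gripper_width: 0.03
```

```bash
cat > rack.py <<'E'
from h import *
import sys
np.set_printoptions(precision=4,suppress=True)
f=sys.argv[1]; s=sense(); print(s['t'],s['position'],s['joints'],s['gripper_width']); R=Ro.from_quat(s['orientation']).as_matrix(); print('x',R[:,0],'yaw',np.degrees(np.arctan2(R[1,2],R[0,2])))
snap('wrist',f); c=ld(f); P=cloud(c); im=c['im'].astype(int)
m=(P[...,2]>.02)&(P[...,2]<.04)&(abs(P[...,0]-.46)<.13)&(abs(P[...,1]+.21)<.13)&(im[...,0]>130)&(im[...,2]<im[...,0]-30)
q=P[m]; print(len(q),np.median(q[:,2])); r=cv2.minAreaRect(q[:,:2].astype(np.float32)); print(r,cv2.boxPoints(r))
E
python3 rack.py w2
```

```text
5.2 [ 0.404  -0.2028  0.2795] [-0.7341 -0.2092  1.8302  0.0004  1.5211 -1.2566] 0.030046352456208698
x [-0.0001  0.0007 -1.    ] yaw 29.934804304711715
6243 0.03011913954482303
((0.45190611481666565, -0.21713708341121674), (0.14830619096755981, 0.14724378287792206), 30.006689071655273) [[ 0.3509 -0.1905]
 [ 0.4245 -0.318 ]
 [ 0.5529 -0.2438]
 [ 0.4793 -0.1163]]
```

View pics/w2.png

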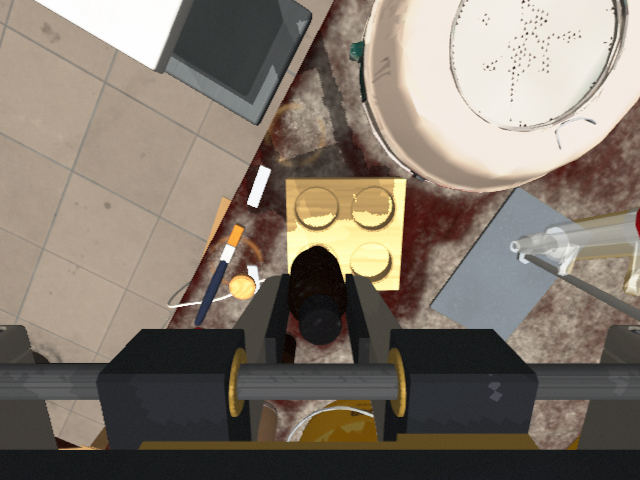

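The wrist view shows the rack square to the gripper (yaw 30°). Empty pockets are at (317,207), (372,207) and (372,262), and the held bottle hides the fourth. The rack centre agrees with the scene view to 2 mm. Target pocket is (0.403, -0.2045); I lower slowly.

Call:
{"api": "arm_command", "payload": {"commands": [0.2, 40, -1, -1.5, 0, 0.2, 90, -1, -1.5, 0, 0.2, 135, -1, -1.5, 0, 0.2, 175, -1, -1.5, 0, 0.2, 205, -1, -1.5, 0, 0.2, 215, -1, -1.5, 0, 0.2, 215, -1, -1.5, 0, 0.2, 215, -1, -1.5, 0]}}

```text
t: 6.25
position: [0.4041, -0.2064, 0.0662]
orientation: [-0.183, 0.683, 0.181, 0.684]
contact_force: [0.5, 0.7, -0.8]
gripper_width: 0.03
```

Call:
{"api": "arm_command", "payload": {"commands": [0.2, 6, 0, 0, 0, 0.2, 12, 0, 0, 0, 0.2, 18, 0, 0, 0, 0.2, 22, 0, 0, 0, 0.2, 25, 0, 0, 0, 0.2, 28, 0, 0, 0, 0.2, 29, 0, 0, 0, 0.2, 29, 0, 0, 0]}}

```text
t: 7.25
position: [0.403, -0.2058, 0.0356]
orientation: [-0.182, 0.683, 0.182, 0.683]
contact_force: [0.2, 0.6, -0.5]
gripper_width: 0.0303
```

Run:
```python
from h import *
s=sense(); print(s['t'],s['position'],s['contact_force'],s['gripper_width'])
snap('scene','s1'); snap('side','d1')
im=cv2.imread('pics/s1.png'); a=cv2.resize(im[200:350,290:430],None,fx=3,fy=3,interpolation=2)
b=cv2.resize(cv2.imread('pics/d1.png')[210:360,250:370],None,fx=3,fy=3,interpolation=2)
cv2.imwrite('pics/c1.png',np.hstack([a,b]))
```

```text
7.25 [ 0.40300069 -0.20579533  0.03560037] [ 0.19588918  0.55058252 -0.45940396] 0.030271372860134
```

View pics/c1.png

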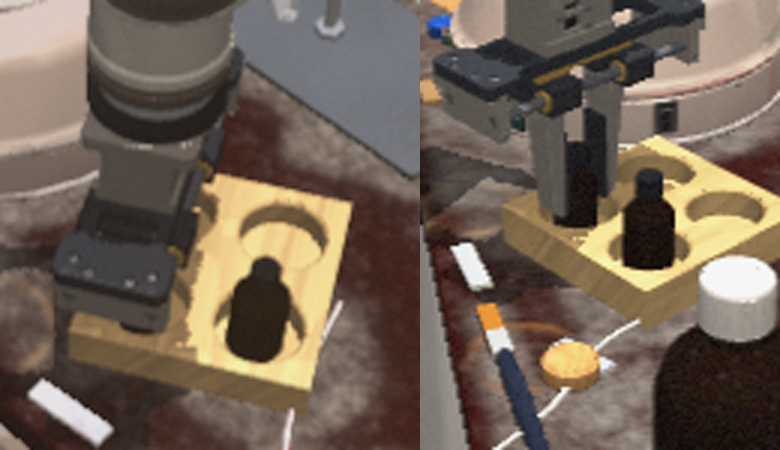

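The bottle is inside the near-left pocket, upright, with the fingertips above the wood. Next I lower the last 1.5 mm, release, rise and move towards the right bottle.

Call:
{"api": "arm_command", "payload": {"commands": [0.2, 1, 0, 0, 0, 0.2, 1.5, 0, 0, 0, 0.45, 1.5, 0, 0, 0, 0.45, 1.5, 0, 0, 0, 0.45, 1.5, 0, 0, 0, 0.45, -10, 0, 0, 0, 0.45, -40, 0, 0, 0, 0.45, -90, 0, 0, 0]}}

```text
t: 8.35
position: [0.4019, -0.2048, 0.1259]
orientation: [-0.181, 0.684, 0.183, 0.683]
contact_force: [1.0, -0.3, 0.2]
gripper_width: 0.0415
```

Call:
{"api": "arm_command", "payload": {"commands": [0.65, -50, 0, 0, 0, 0.65, -100, 0, 0, 0, 0.65, -120, -40, -9, 0.1, 0.65, -120, -90, -20, 0.2, 0.65, -120, -140, -32, 0.3, 0.65, -120, -190, -43, 0.4, 0.65, -120, -209, -48, 0.5, 0.65, -120, -209, -48, 0.5]}}

```text
t: 9.35
position: [0.4652, -0.4118, 0.2457]
orientation: [-0.007, 0.707, 0.007, 0.707]
contact_force: [-1.0, 1.0, -0.5]
gripper_width: 0.0597
```

```bash
python3 look.py w3 .466 -.411 .077
python3 - <<'E'
from h import *
np.set_printoptions(precision=4,suppress=True)
c=ld('scene0');P=cloud(c);d=P[...,:2]-np.array([.466,-.411])
# heights in 8 sectors, ring .03-.07 (z>.015) and 0.03-0.11 (z>.09)
an=(np.degrees(np.arctan2(d[...,1],d[...,0]))%360//30).astype(int);r=np.hypot(d[...,0],d[...,1])
for k in range(12):
    print(k*30,[round(float(P[(an==k)&(r>a)&(r<b),2].max(initial=0)),3) for a,b in [(.03,.07),(.07,.11),(.11,.15)]])
snap('scene','s2'); c=ld('s2');P=cloud(c)
for x,y in [(.4033,-.2045),(.44,-.267)]:
    m=(np.hypot(P[...,0]-x,P[...,1]-y)<.025)&(P[...,2]>.036)&(P[...,2]<.1); q=P[m]; print(np.percentile(q[:,2],99) if len(q) else 0,q[q[:,2]>q[:,2].max()-.006].mean(0))
a=cv2.imread('pics/w3.png'); b=cv2.imread('pics/s2.png')[235:385,300:480]
cv2.imwrite('pics/c2.png',np.hstack([cv2.resize(a,(440,330)),cv2.resize(b,(360,300))[:,:].copy() if 0 else cv2.copyMakeBorder(cv2.resize(b,(360,300)),0,30,0,0,0)]))
E
```

```text
9.35 [ 0.4652 -0.4118  0.2457] [-0.9188  0.2587  1.4194 -0.      1.4637 -0.9396] 0.0597348765972127
yaw 1.192751065841209
898 top 0.07795205414896086 cap [ 0.4643 -0.4092  0.0764] [ 0.4553 -0.4192  0.072 ] [ 0.4729 -0.4006  0.0782] pix [195 302] [230 333]
cap-top pixels wrist 316.7649402390438 220.0796812749004 scene 453.95588235294116 334.2352941176471 tri (array([ 0.4649, -0.4101,  0.0771]), np.float64(0.0019085406610038027))
0 [0.004, 0.004, 0.165]
30 [0.004, 0.004, 0.072]
60 [0.004, 0.004, 0.033]
90 [0.004, 0.033, 0.087]
120 [0.004, 0.018, 0.019]
150 [0.004, 0.019, 0.019]
180 [0.004, 0.005, 0.017]
210 [0.006, 0.005, 0.15]
240 [0.004, 0.135, 0.195]
270 [0.005, 0.005, 0.175]
300 [0.004, 0.138, 0.14]
330 [0.004, 0.14, 0.167]
0.07850345122495442 [ 0.4023 -0.2064  0.0765]
0.08701978432364584 [ 0.4405 -0.2666  0.0846]
```

View pics/c2.png

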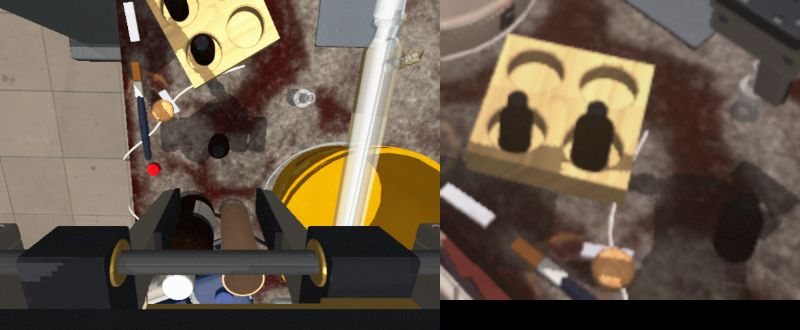

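bottle_2 stands in its pocket (top 0.077, expected 0.076) and bottle_3 is unchanged. Tall objects stand near bottle_1 on the -y side, so I'll check clearance against grasp yaw.

Run:
```python
from h import *
Q=[]
for f,zt in [('scene0',.35),('w3',.21)]:
    c=ld(f);P=cloud(c)[c['d']>0];Q.append(P[(P[:,2]>.1)&(P[:,2]<zt)])
for name,P in zip('sw',Q):
    d=P-np.array([.465,-.4105,0]); d=d[np.hypot(d[:,0],d[:,1])<.2]; print(name,len(d))
    for y in range(-90,90,15):
        t=np.radians(y);a=abs(d[:,0]*np.cos(t)+d[:,1]*np.sin(t))-.095;b=abs(-d[:,0]*np.sin(t)+d[:,1]*np.cos(t))-.0375
        e=np.hypot(np.maximum(a,0),np.maximum(b,0)); k=e.argmin(); print(y,round(e[k],3),d[k].round(3),end=' | ')
    print()
```

```text
s 10227
-90 0.006 [-0.037 -0.101  0.126] | -75 0.017 [-0.025 -0.112  0.143] | -60 0.009 [ 0.087 -0.069  0.138] | -45 0.005 [ 0.097 -0.045  0.139] | -30 0.012 [ 0.097 -0.045  0.139] | -15 0.008 [ 0.09  -0.063  0.137] | 0 0.006 [ 0.1   -0.042  0.133] | 15 0.016 [ 0.116 -0.019  0.132] | 30 0.023 [-0.056 -0.101  0.103] | 45 0.008 [-0.042 -0.101  0.13 ] | 60 0.01 [-0.034 -0.102  0.129] | 75 0.012 [-0.037 -0.101  0.126] | 
w 22651
-90 0.004 [-0.038 -0.099  0.124] | -75 0.01 [-0.018 -0.109  0.109] | -60 0.011 [ 0.09  -0.06   0.114] | -45 0.004 [ 0.098 -0.042  0.128] | -30 0.01 [ 0.098 -0.042  0.128] | -15 0.007 [ 0.09  -0.059  0.115] | 0 0.005 [ 0.099 -0.041  0.131] | 15 0.015 [ 0.112 -0.022  0.129] | 30 0.021 [-0.056 -0.099  0.101] | 45 0.005 [-0.042 -0.099  0.102] | 60 0.008 [-0.025 -0.104  0.101] | 75 0.01 [-0.038 -0.099  0.124] |
```

Yaw 30° gives the best clearance, 21 mm or more. I turn back by 0.5, descend and grasp.

Call:
{"api": "arm_command", "payload": {"commands": [0.65, 30, 1.5, 0, -0.17, 0.65, 70, 1.5, 0, -0.34, 0.65, 100, 1.5, 0, -0.5, 0.65, 120, 1.5, 0, -0.5, 0.65, 155, 1.5, 0, -0.5, 0.65, 190, 1.5, 0, -0.5, 0.65, 210, 1.5, 0, -0.5, 0.65, 217, 1.5, 0, -0.5]}}

```text
t: 10.45
position: [0.4653, -0.4089, 0.028]
orientation: [-0.182, 0.683, 0.182, 0.683]
contact_force: [-0.2, -0.6, 0.3]
gripper_width: 0.0597
```

Call:
{"api": "arm_command", "payload": {"commands": [0.65, 0, 0, 0, 0, 0.25, 0, 0, 0, 0, 0.25, 0, 0, 0, 0, 0.25, 0, 0, 0, 0, 0.25, 0, 0, 0, 0, 0.25, 0, 0, 0, 0, 0.25, -10, 0, 0, 0, 0.25, -20, 0, 0, 0]}}

```text
t: 11.45
position: [0.4651, -0.4092, 0.0489]
orientation: [-0.182, 0.683, 0.182, 0.683]
contact_force: [-0.3, -0.0, -0.0]
gripper_width: 0.0348
```

Run:
```python
from h import *
s=sense(); print(s['t'],s['position'],s['contact_force'],s['gripper_width'])
c=ld('scene0');P=cloud(c)[c['d']>0];P=P[(P[:,2]>.1)&(P[:,2]<.4)]
d=P-np.array([.5015,-.2312,0]); d=d[np.hypot(d[:,0],d[:,1])<.25]
for y in (-60,30,120,-30):
    t=np.radians(y);a=abs(d[:,0]*np.cos(t)+d[:,1]*np.sin(t))-.095;b=abs(-d[:,0]*np.sin(t)+d[:,1]*np.cos(t))-.0375
    e=np.hypot(np.maximum(a,0),np.maximum(b,0)); k=e.argmin(); print(y,round(e[k],3),d[k].round(3))
```

```text
11.45 [ 0.4651272  -0.40918668  0.04885577] [-0.26778341 -0.01958621 -0.02422264] 0.03479769232799983
-60 0.031 [ 0.111 -0.062  0.153]
30 0.017 [0.118 0.013 0.156]
120 0.031 [ 0.111 -0.062  0.153]
-30 0.014 [ 0.114 -0.019  0.158]
```

Call:
{"api": "arm_command", "payload": {"commands": [0.25, -50, 0, 0, 0, 0.25, -105, 0, 0, 0, 0.25, -160, 0, 0, 0, 0.25, -210, 0, 0, 0, 0.25, -231, 0, 0, 0, 0.25, -231, 20, 18, 0.15, 0.25, -231, 50, 44, 0.32, 0.25, -231, 80, 71, 0.5]}}

```text
t: 12.45
position: [0.487, -0.3036, 0.2801]
orientation: [-0.005, 0.707, 0.005, 0.707]
contact_force: [0.5, 0.3, 0.1]
gripper_width: 0.0347
```

Run:
```python
from h import *
s=sense();R=Ro.from_quat(s['orientation']).as_matrix(); print(s['t'],s['position'],s['gripper_width'],'yaw',np.degrees(np.arctan2(R[1,2],R[0,2])),go([.5017,-.2309,.28]))
```

```text
12.45 [ 0.48703408 -0.30364319  0.28005503] 0.03468275349714526 yaw 0.8276904670882527 [4.80721954e-02 7.25237551e+01 1.57151770e+01]
```

Remaining turn to yaw -60°: about 1.07 rad.

Call:
{"api": "arm_command", "payload": {"commands": [0.25, 0, 20, 5, 0.16, 0.25, 0, 45, 10, 0.32, 0.25, 0, 65, 14, 0.48, 0.25, 0, 72, 16, 0.64, 0.25, 0, 72, 16, 0.8, 0.25, 0, 72, 16, 0.96, 0.25, 0, 72, 16, 1.07, 0.25, 0, 72, 16, 1.07]}}

```text
t: 13.45
position: [0.5015, -0.2323, 0.28]
orientation: [0.354, 0.612, -0.354, 0.612]
contact_force: [0.9, -0.1, -0.1]
gripper_width: 0.0347
```

Run:
```python
from h import *
s=sense();R=Ro.from_quat(s['orientation']).as_matrix(); print(s['t'],s['position'],s['joints'],s['gripper_width'],'yaw',np.degrees(np.arctan2(R[1,2],R[0,2])),go([.5017,-.2309,.038]))
```

```text
13.45 [ 0.50146284 -0.23232204  0.27997134] [-6.52489650e-01  6.34765578e-02  1.57142079e+00 -8.01578921e-05
  1.50647990e+00  3.95316002e-01] 0.03469885132165504 yaw -60.03454698308614 [241.97108443   0.91352737  -1.16905587]
```

Call:
{"api": "arm_command", "payload": {"commands": [0.25, 40, 1, -1, 0, 0.25, 90, 1, -1, 0, 0.25, 135, 1, -1, 0, 0.25, 175, 1, -1, 0, 0.25, 205, 1, -1, 0, 0.25, 214, 1, -1, 0, 0.25, 214, 1, -1, 0, 0.25, 214, 1, -1, 0]}}

```text
t: 14.45
position: [0.5031, -0.2319, 0.0674]
orientation: [0.354, 0.611, -0.354, 0.613]
contact_force: [-0.6, -0.5, -0.6]
gripper_width: 0.0349
```

Call:
{"api": "arm_command", "payload": {"commands": [0.25, 6, 0, 0, 0, 0.25, 12, 0, 0, 0, 0.25, 18, 0, 0, 0, 0.25, 22, 0, 0, 0, 0.25, 25, 0, 0, 0, 0.25, 28, 0, 0, 0, 0.25, 29, 0, 0, 0, 0.25, 29, 0, 0, 0]}}

```text
t: 15.45
position: [0.5022, -0.2311, 0.0373]
orientation: [0.354, 0.612, -0.354, 0.612]
contact_force: [-2.2, 1.3, 5.2]
gripper_width: 0.0349
```

Run:
```python
from h import *
s=sense(); print(s['t'],s['position'],s['contact_force'],s['gripper_width'])
snap('scene','s3'); snap('side','d3')
im=cv2.imread('pics/s3.png'); a=cv2.resize(im[200:350,290:430],None,fx=3,fy=3,interpolation=2)
b=cv2.resize(cv2.imread('pics/d3.png')[210:360,250:370],None,fx=3,fy=3,interpolation=2)
cv2.imwrite('pics/c3.png',np.hstack([a,b]))
```

```text
15.45 [ 0.50216646 -0.23109554  0.03732869] [-2.20106746  1.32685162  5.22365989] 0.03490129450721507
```

View pics/c3.png

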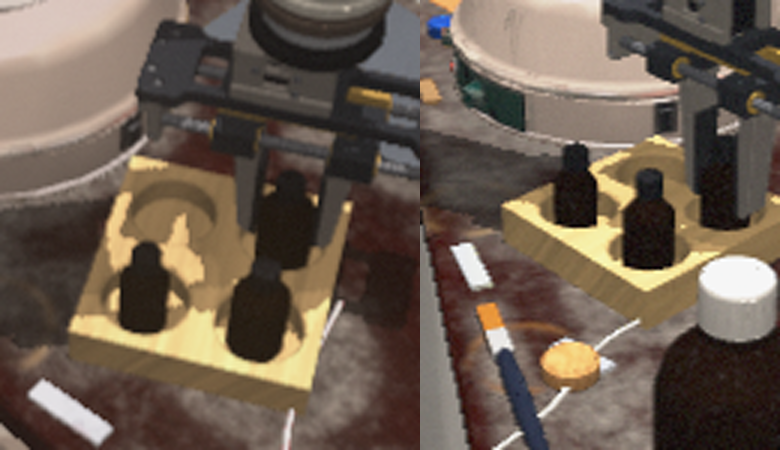

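The bottle is in the far-right pocket, and the 5 N upward force means it is on the floor. I release and rise.

Call:
{"api": "arm_command", "payload": {"commands": [0.25, 0, 0, 0, 0, 0.52, 0, 0, 0, 0, 0.52, 0, 0, 0, 0, 0.52, 0, 0, 0, 0, 0.52, -10, 0, 0, 0, 0.52, -40, 0, 0, 0, 0.52, -90, 0, 0, 0, 0.52, -140, 0, 0, 0]}}

```text
t: 16.55
position: [0.5018, -0.2309, 0.1786]
orientation: [0.354, 0.612, -0.354, 0.612]
contact_force: [1.5, -0.3, -0.2]
gripper_width: 0.0478
```

Call:
{"api": "arm_command", "payload": {"commands": [0.52, -50, 0, 0, 0, 0.52, -90, 0, 0, 0, 0.52, -110, 0, -20, 0, 0.52, -110, -40, -60, 0, 0.52, -110, -80, -60, 0, 0.52, -110, -110, -60, 0, 0.52, -110, -110, -60, 0, 0.52, -110, -110, -60, 0]}}

```text
t: 17.55
position: [0.3772, -0.2337, 0.2871]
orientation: [0.354, 0.612, -0.354, 0.612]
contact_force: [0.2, 0.2, -0.8]
gripper_width: 0.0477
```

Run:
```python
from h import *
np.set_printoptions(precision=4,suppress=True)
s=sense(); print(s['t'],s['position'],s['contact_force'])
snap('side','d4'); snap('scene','s4')
c=ld('s4');P=cloud(c); d=ld('d4'); D=cloud(d)
for n,x,y in [('b2',.4033,-.2045),('b3',.44,-.267),('b1',.5017,-.2309)]:
  for Q in (P,D):
    m=(np.hypot(Q[...,0]-x,Q[...,1]-y)<.025)&(Q[...,2]>.036)&(Q[...,2]<.1); q=Q[m]
    if len(q): print(n,len(q),np.percentile(q[:,2],99),q[q[:,2]>q[:,2].max()-.006].mean(0))
im=cv2.imread('pics/s4.png'); a=cv2.resize(im[200:350,290:430],None,fx=3,fy=3,interpolation=2)
b=cv2.resize(cv2.imread('pics/d4.png')[210:360,250:370],None,fx=3,fy=3,interpolation=2)
cv2.imwrite('pics/c4.png',np.hstack([a,b]))
```

```text
17.55 [ 0.3772 -0.2337  0.2871] [ 0.1845  0.1554 -0.7658]
b2 312 0.07845600660064886 [ 0.402  -0.2064  0.0763]
b2 257 0.07746745745205674 [ 0.4029 -0.2073  0.0753]
b3 438 0.08629538742855848 [ 0.4399 -0.2671  0.0845]
b3 374 0.08472225817185919 [ 0.4415 -0.2679  0.0831]
b1 402 0.0861167124446382 [ 0.5013 -0.2327  0.0842]
b1 348 0.08499789925694465 [ 0.5026 -0.2346  0.0828]
```

View pics/c4.png

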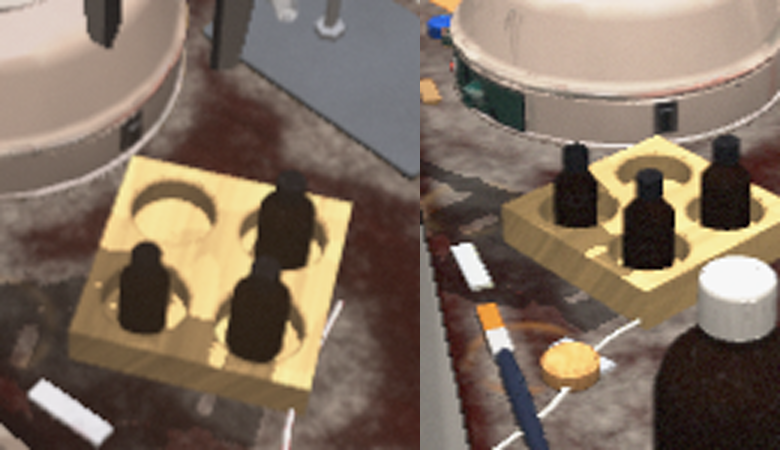

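All three bottles stand upright in separate pockets, and the gripper is clear.

```bash
python3 -c "
from workcell import hand_in; print(hand_in())"
```

```text
the job is handed in; nothing more can be done
None
```

Both loose bottles are now in the block, and I handed the job in at about 17.6 s of the 61 s allowed. bottle_2, from the left, is in the near-left pocket. bottle_1, from the right of the block, is in the far-right one. The pocket nearest the mantle is left empty.

- **Heights:** the last scene and side pictures show three upright bottles, each in its own pocket. Tops measured about 78 mm for bottle_2 and 85–86 mm for bottle_1; expected on the pocket floor are 76 and 85 mm. The cameras read up to 2 mm high throughout.
- **bottle_3:** it did not move, to within 1–2 mm, with its top at 85–86 mm.
- **Forces and clearance:** the highest reading at the end of any move was about 6 N, when bottle_1 touched the pocket floor. The gripper was clear of everything at hand-in.
- **Disagreements:** the scene and wrist views put the rack centre about 2 mm apart, and I used a point between them. One body fit of bottle_2 in the scene view came out too wide, so I used its cap position instead.

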